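# Spot the last hook hole of a ladle rail under the bench drill

## Robot

A 6-joint arm with a two-finger parallel gripper is mounted at the origin on the work surface. World frame = base frame: x ahead of the robot, y to its left, z up, the work surface at z = 0. Lengths are in m, angles in rad, forces in N, time in s.
With the tool pointing down it reaches from about 0.375 to 0.975 m from the base axis. Payload 3.8 kg.
Tool frame: the origin (TCP) lies between the finger pads; the fingertips stand manip.tip_extent ahead of it and the grasp point (between the pads) lies 8 mm behind it (manip.tip_extent is the distance from the TCP to the fingertips, in m); x points along the fingers, y is the direction in which the jaws open and shut, and the axes are right-handed (so a half turn about x gives the same grasp; the last joint's range is limited). The gripper opens to 85 mm and grips with 20 to 120 N. Pads are 22 mm wide; open, the fingers measure 114 mm over their backs; the gripper's body (76 mm by 85 mm) begins 54 mm behind the grasp point. The pads swing forward as they close: fully open they stand 13 mm farther back than shut.
Start: joints at [1.087, 0.264, 1.604, -0, 1.274, -0.037], TCP at [0.292, 0.609, 0.242] pointing down, gripper open.
Joint ranges: [-2.63, 2.63], [-0.94, 2.18], [0.31, 2.57], [-1.31, 4.45], [0, 2.66], [-2.55, 2.55]. Speed limits (rad/s): [2.57, 2.57, 3.14, 3.14, 3.14, 3.14].

## Interface

Orientations are given as [roll, pitch, yaw] about the fixed x, y, z axes, in that order (R = Rz(yaw) Ry(pitch) Rx(roll)).
In Python, from workcell import manip, eyes gives the robot as it stands. The module is installed in compiled form; this text tells all that it offers.
- The arm moves only by the tool apply_moves, never from a script. Its argument "motion" is a list of rows, each a list of 3 entries, a list of its own where there are three numbers: the shift along the tool's x, y, z in mm, then the turn about the tool's x in units of 6 degrees (1.0 is 6 degrees), then the finger opening in mm, from 0 to 85.4. A call has 1 to 12 rows; each row is the pose to reach, as a shift and turn from the pose measured when the call began, along the tool's axes at that moment; what a row does not reach only later rows make up. A row lasts 1/12 s, in which the tool goes at most 41.7 mm and 7.16 degrees, less where a joint would pass 70% of its speed; a pose out of reach is approached as far as the arm can. A call with a gripper value outside its range is refused whole. The fingers move at their own pace and stop on an object; "force" is the grip in N (left out, the last holds). Time passes only in rows, so rows that repeat a pose let the fingers close. It gives the time, the measured TCP pose, the force and the opening at its end, in the units of the state.
- manip.get_state(): the state, without advancing time (a new reading comes with each control period).
- eyes.snapshot(name): name is "scene" or "side" or "wrist"; returns a dict with "color" (384x512x3 uint8, red, green, blue), "range_z" (384x512 float32, m along the optical axis (not along the pixel's ray), 0 where there is no reading), "camera_matrix" (3x3 intrinsics, pixels), "dist_coeffs" ([k1, k2, p1, p2, k3] as OpenCV has them; the pictures are not rectified), "R" (3x3) and "t" (3): a world point X has camera coordinates R X + t; the wrist camera has in their place "mount" (4x4, takes a point from camera to tool coordinates, whose origin is the TCP and whose axes are the tool frame's). Camera axes: x right, y down, z forward; pixel columns grow to the right and rows downward; lengths in m; the calibration is good to about 2 mm. A picture is of the moment at which its call begins: read the wrist's pose just before it.
- manip.sign_off(): hands the job in, once; it reports no verdict.
The state is a dict: "time_s": time; "joint_pos": joint angles; "qvel": joint speeds; "joint_efforts": joint torques, N m; "tool_pos": TCP position; "orientation": TCP orientation; "force": force on the tool from outside, world axes, zero at the start; "moment": the same for the moment, N m; "gripper_width": finger opening in m.
Only numpy, scipy, OpenCV 4.12 (cv2) and the standard library are available. Lean on these libraries where they do the work, as an engineer would, in place of code of your own. Each camera call takes 0.05 s, during which the arm holds its last target.

## Task

Slide the loose pine batten lying on the bench drill's plywood table until it lies flat and flush along the steel fence with its red cross right under the tip of the drill bit. Then let go of it, pull the feed lever's black ball down until the bit bears on the cross, and let the lever rise fully back up, leaving the batten set. The bit must press on the wood nowhere but at the cross, and everything else on the bench must stay where it is.

Things in the scene. Friction and masses are not known exactly. Their poses are not given: they have to be found in the camera images.
- drill: Compact bench drill, fixed to the bench, switched off. Origin: on the bench top straight below the bit. Its x axis runs along the fence, -y points out of its open front, +y to fence and column, z up; "drill x, y, z" below mean this frame, mm. Its plywood table spans x -235 to 165, y -110 to 100, top at z 42.
- fence_line (a point): Point on the front face of the steel flat-bar fence at table height, 19 mm behind the bit axis; axes as the drill's. Fence: drill x -200 to 150, y 19 to 49, only 10 mm high (top at z 52), two bolt heads 5 mm higher at x -185 and 135. Behind it the column (46 mm wide, at y 155, to z 430; collar 84 wide to z 65) and motor (116 wide, at y 255, z 150 to 300).
- head_under (a point): Middle of the green head's underside above the bit, at drill z 200. Head: drill x -70 to 70, y -60 to 200, z 200 to 300; belt guard above it: x -85 to 85, y -105 to 305, z 300 to 358. Nose 60 mm wide down to z 185. An upright gripper does not fit within about 110 mm of the bit along x: lean it back 30 degrees or so, fingers pointing in under the head.
- quill: Chuck (40 mm diameter, drill z 120 to 168 when up) with the steel drill bit (8 mm diameter). It goes straight down with the feed lever, 25 mm per rad, at most 30 mm. Origin at that of the drill when up.
- bit_tip (a point): The tip of the drill bit: at drill x 0, y 0, 92 mm above the bench (12 mm above the batten's top) when the lever is up.
- batten_center (a point): Centre of the loose pine batten, 200 x 38 x 38 mm (its x, y, z), about 0.11 to 0.21 kg, half-way up. It lies on the drill's plywood table off the fence, with its -x end out to the side of the head, about 0 to 17 degrees askew to the fence. Top has a red cross and two small dark drilled holes at x -70 and 70.
- mark (a point): The middle of the red cross (26 mm) on the batten's top: on the batten's centre line, at batten x -15, so 85 mm from its -x end. With the batten flush on the fence the cross is on the line of the bit.
- lever_ball (a point): Centre of the black ball (32 mm diameter) at the end of the single steel feed lever, on the drill's +x side and in front of the head. It swings in a vertical plane (across the drill's x axis) about lever_hub at a radius of 150 mm. With the lever up it lies 123 mm in front of (drill -y) and 86 mm above the hub, at about 331 mm height.
- lever_hub (a point): Pivot of the feed lever: drill x 100, y 0, 245 mm above the bench. The lever turns about the drill's x axis.
- feed_lever (a joint): Feed lever angle, rad: 0 up (spring return), grows as the ball is pulled down, to 1.2 at the stop. The bit meets the batten at about 0.48. The ball resists with about 3 to 5 N until then; beyond that it is much stiffer (8 N at about 0.55, near 20 N at 0.6), and that is the bit bearing on the wood. Released, it rises again by itself.
- chuck_key: T-shaped steel chuck key, 75 x 70 x 13 mm, lying on the plywood table near its front right corner. Leave alone.
- hook_rail: Finished rail with three brass hooks, 200 x 38 x 66 mm, on the bench to the right. Origin at its underside. Leave alone.
- hook_tin: Open steel tin, 110 x 85 x 45 mm, on the bench to the right. Leave alone.
- square: Try square of steel and dark wood, 235 mm long, lying on the bench to the right. Leave alone.
- tape: Yellow tape measure, 68 x 34 x 62 mm, to the right. Leave alone.
- pencil: Flat red carpenter's pencil, 170 mm long, to the left. Leave alone.
- travel_mug: Steel travel mug with black lid and handle, 88 mm wide, 176 mm tall, to the left. Leave alone.
- foam_cups: Stack of white cups, 86 mm wide, 136 mm tall, to the left. Leave alone.
Mind the look-alikes: they are no part of the job. What is shaped like the part that bears batten_center but orange or white is not meant.

How it is judged:
By the outcome, as a careful person would: the job done as asked, in the order asked, and still so for the second after the job is handed in, with the robot touching nothing.
It also fails if it takes over 61 s, if anything falls off the work surface, if the arm or the gripper's body presses on something with over 40 N, if the wrist force passes 120 N, or if a joint passes its speed limit or range.

## Working session

There is one attempt and no reset: what is moved stays moved. The work goes in short steps, Python scripts to look and compute and a tool call to move; the robot and the scene stay as the last step left them, time stands still between calls to the robot, and variables do not carry over. Pictures are saved under pics/ and viewed, and the job is handed in when it is done.

Besides the shell and the picture viewer there is one more tool, called after ">>>" by a JSON object that holds its "name" and its "arguments", one argument or row to a line. apply_moves: Moves the arm, as the interface text tells. Its arguments: {"type":"object","properties":{"motion":{"type":"array","items":{"type":"array"}},"force":{"type":"number"}},"required":["motion"]}

```bash
ls; mkdir -p pics; python3 - <<'E'
from workcell import manip, eyes
import cv2, numpy as np
s=manip.get_state(); print(s); print(manip.tip_extent)
for n in ["scene","side","wrist"]:
    d=eyes.snapshot(n)
    cv2.imwrite(f"pics/{n}0.png",cv2.cvtColor(d["color"],cv2.COLOR_RGB2BGR))
    np.savez(f"{n}0.npz",**d)
    print(n,d["camera_matrix"].tolist(),d["dist_coeffs"],d.get("R"),d.get("t"),d.get("mount"))
E
```

```text
pics
{'time_s': 0.0, 'joint_pos': array([ 1.08708507e+00,  2.64773942e-01,  1.60536912e+00,  3.98797044e-05,
        1.27372268e+00, -3.68944601e-02]), 'qvel': array([ 1.27470620e-03,  5.41223721e-04, -9.96656539e-04, -1.80992737e-05,
        8.26508905e-04, -2.50402856e-03]), 'joint_efforts': array([-2.24065494e-03, -5.15098786e+01, -3.67321336e+01, -1.19175738e-04,
        1.27254595e-02, -3.56884890e-06]), 'tool_pos': array([0.29132119, 0.60810958, 0.24095064]), 'orientation': array([-1.62445332,  1.56852292, -2.07128183]), 'force': array([-0.02239929, -0.65617774, -0.88381813]), 'moment': array([-0.00665788, -0.02792104, -0.00582683]), 'gripper_width': 0.08536954880538149}
0.011
scene [[466.4036180137752, 0.0, 255.64695984365113], [0.0, 466.4036180137752, 193.43569239103996], [0.0, 0.0, 1.0]] [-0.1504811  0.         0.         0.         0.       ] [[ 0.54544405 -0.83814385 -0.00238076]
 [-0.64465266 -0.4177059  -0.64026927]
 [ 0.53564329  0.35076582 -0.76814686]] [-0.24310953  0.44706763  1.7988296 ] None
side [[348.291745553365, 0.0, 258.86991272530406], [0.0, 348.291745553365, 193.3818949977654], [0.0, 0.0, 1.0]] [-0.00125199  0.          0.          0.          0.        ] [[ 0.75068518 -0.6606535  -0.00295227]
 [-0.48075412 -0.54319371 -0.68834298]
 [ 0.45315255  0.51814819 -0.72537936]] [-0.3661996   0.40017806  1.08127159] None
wrist [[267.6075145508487, 0.0, 255.39248305387574], [0.0, 267.6075145508487, 196.10191781231677], [0.0, 0.0, 1.0]] [-0.05947715  0.          0.          0.          0.        ] None None [[ 5.59145419e-04 -2.68210546e-01  9.63360156e-01 -1.32222316e-01]
 [ 9.99999513e-01  9.33974812e-04 -3.20381998e-04 -1.15007588e-04]
 [-8.13824290e-04  9.63359866e-01  2.68210938e-01 -6.73241743e-02]
 [ 0.00000000e+00  0.00000000e+00  0.00000000e+00  1.00000000e+00]]
```

View pics/scene0.png

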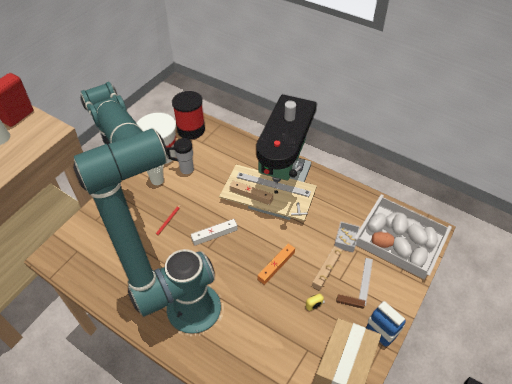

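View pics/side0.png

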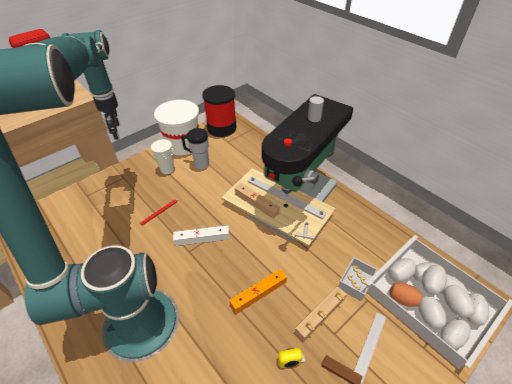

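View pics/wrist0.png

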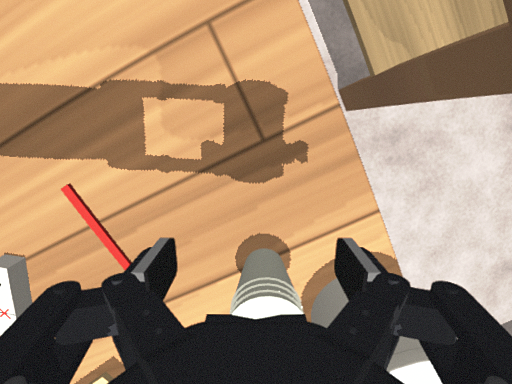

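Scene camera: drill at about (285,140), plywood table at (268,193), natural-coloured batten at (255,190). In the side camera the batten is at (258,200). Look-alikes are the white one at scene (214,232), the orange one at (277,263) and the hook rail at (327,267). Next I'll look at close crops.

```bash
python3 - <<'E'
import cv2
a=cv2.imread("pics/scene0.png")[90:230,205:335]
cv2.imwrite("pics/scene0c.png",cv2.resize(a,None,fx=4.2,fy=4.2,interpolation=cv2.INTER_CUBIC)[:600])
a=cv2.imread("pics/side0.png")[90:245,215:360]
cv2.imwrite("pics/side0c.png",cv2.resize(a,(725,775*600//775*1),interpolation=cv2.INTER_CUBIC) if 0 else cv2.resize(a,None,fx=3.8,fy=3.8,interpolation=cv2.INTER_CUBIC))
E
```

```text
(no output)
```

View pics/scene0c.png

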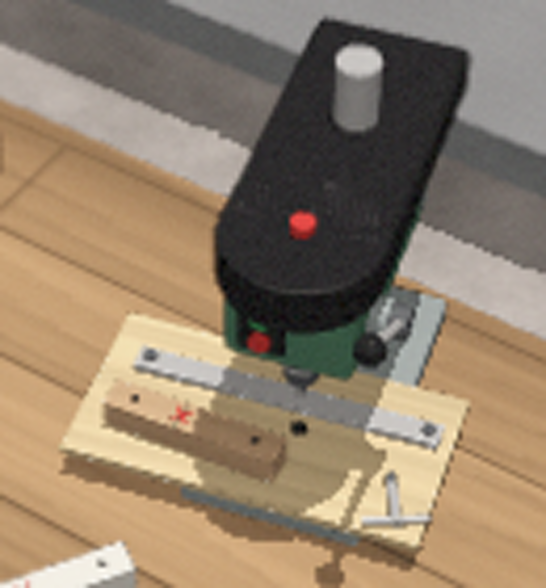

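View pics/side0c.png

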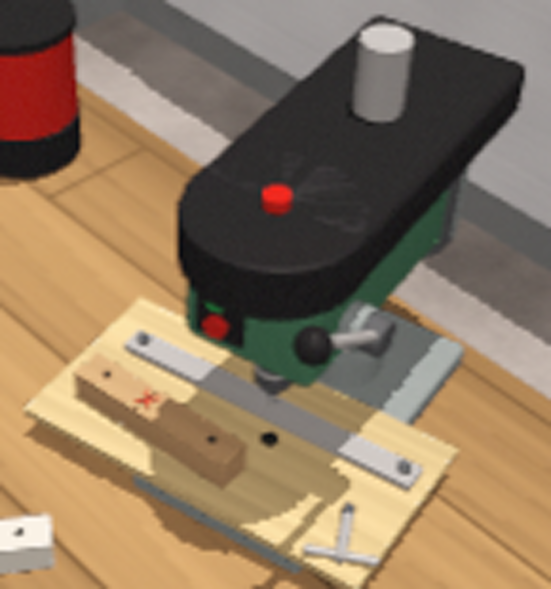

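The crops show a brown-pine batten with red cross at scene crop (183,413) and side crop (148,398), and holes at either end. The lever ball is at scene crop (370,350). The chuck key is at front right. Next I'll fit the drill pose.

```bash
cat > h.py <<'E'
import numpy as np, cv2
from scipy.optimize import least_squares
from scipy.spatial.transform import Rotation as Rot
def ray(d,uv):
    p=cv2.undistortPoints(np.array([[uv]],float),d["camera_matrix"],d["dist_coeffs"])[0,0]
    R,t=d["R"],d["t"]
    return -R.T@t, R.T@np.array([p[0],p[1],1.])
def onz(d,uv,z):
    o,r=ray(d,uv); return o+r*(z-o[2])/r[2]
def proj(d,X):
    X=np.atleast_2d(X).astype(float)
    return cv2.projectPoints(X,cv2.Rodrigues(d["R"])[0],d["t"],d["camera_matrix"],d["dist_coeffs"])[0][:,0]
def toD(T,X): # T=(x,y,yaw) m ; world->drill m
    c,s=np.cos(T[2]),np.sin(T[2]); R=np.array([[c,-s,0],[s,c,0],[0,0,1]])
    return (np.atleast_2d(X)-[T[0],T[1],0])@R
def toW(T,P):
    c,s=np.cos(T[2]),np.sin(T[2]); R=np.array([[c,-s,0],[s,c,0],[0,0,1]])
    return np.atleast_2d(P)@R.T+[T[0],T[1],0]
def ld(n): return dict(np.load(n,allow_pickle=True))
E
python3 - <<'E'
from h import *
sc,sd=ld("scene0.npz"),ld("side0.npz")
f=lambda u,v:(u/4.2+205-.4,v/4.2+90-.4)
g=lambda u,v:(u/3.8+215-.4,v/3.8+90-.4)
P=np.array([[-235,100,42],[-235,-110,42],[165,-110,42],[165,100,42],[-185,34,57],[135,34,57]])/1e3
A=[f(132,316),f(62,448),f(418,548),f(468,402),f(150,355),f(430,430)]
B=[g(140,298),g(25,408),g(358,588),g(457,452),g(143,340),g(404,466)]
def res(T):
    W=toW(T,P); return np.r_[(proj(sc,W)-A).ravel(),(proj(sd,W)-B).ravel()]
a=onz(sc,A[4],.057);b=onz(sc,A[5],.057); m=(a+b)/2
r=least_squares(res,[m[0],m[1],np.arctan2(*(b-a)[[1,0]])]);T=r.x
print("T",T,np.degrees(T[2])); print(r.fun.reshape(-1,2).round(1))
np.save("T.npy",T)
for n,u,v in [("hole",(298,428),(269,438)),]:
    print(n,toD(T,onz(sc,f(*u),.042))*1e3,toD(T,onz(sd,g(*v),.042))*1e3)
for n,u,v in [("mark",(183,413),(148,398)),("h1",(135,398),(107,374)),("h2",(256,440),(212,439))]:
    print(n,toD(T,onz(sc,f(*u),.08))*1e3,toD(T,onz(sd,g(*v),.08))*1e3)
# mid-line
o1,r1=ray(sc,f(370,350));o2,r2=ray(sd,g(312,346))
k=np.linalg.lstsq(np.c_[r1,-r2],o2-o1,rcond=None)[0]; X=(o1+r1*k[0]+o2+r2*k[1])/2
print("ball",X,toD(T,X)*1e3, np.linalg.norm(o1+r1*k[0]-o2-r2*k[1]))
print("bitW",toW(T,[0,0,.092]), "ball expW",toW(T,[.1,-.123,.331]))
E
```

```text
T [ 0.64767785  0.0229388  -1.33433962] -76.4520286421089
[[-0.7 -0.5]
 [-0.8  0. ]
 [-0.2 -0.2]
 [ 0.3  0. ]
 [-0.2  0.3]
 [-0.5 -0. ]
 [ 0.5 -0. ]
 [-0.2  0.2]
 [ 0.1  0.5]
 [ 0.9 -0.5]
 [ 0.1 -0.2]
 [ 0.3  0.5]]
hole [[-0.99804384  2.21502615 42.        ]] [[-3.13649127  2.25557257 42.        ]]
mark [[-114.26962626  -49.38706148   80.        ]] [[-116.55571875  -51.86015837   80.        ]]
h1 [[-170.12734381  -46.60912642   80.        ]] [[-171.26523059  -48.4300054    80.        ]]
h2 [[-28.89490261 -58.97339098  80.        ]] [[-32.23511201 -60.87176908  80.        ]]
ball [ 0.54542854 -0.10577663  0.33977146] [[ 101.1809464  -129.5569356   339.77146076]] 0.002126036580573762
bitW [[0.64767785 0.0229388  0.092     ]] ball expW [[ 0.55152638 -0.10309252  0.331     ]]
```

```bash
cat >> h.py <<'E'
def pose(s):
    return np.array(s["tool_pos"]),Rot.from_euler("xyz",s["orientation"]).as_matrix()
def where():
    from workcell import manip
    T=np.load("T.npy"); s=manip.get_state(); p,R=pose(s)
    c,q=np.cos(T[2]),np.sin(T[2]); D=np.array([[c,-q,0],[q,c,0],[0,0,1]])
    RD=D.T@R
    print("t",round(s["time_s"],2),"TCP drill mm",(toD(T,p)[0]*1e3).round(1),"w",round(s["gripper_width"]*1e3,1),"F drill",(D.T@s["force"]).round(1),"j",np.round(s["joint_pos"],2))
    print("tool x,y,z axes in drill:",RD[:,0].round(3),RD[:,1].round(3),RD[:,2].round(3),"yaw of toolz",np.degrees(np.arctan2(RD[1,2],RD[0,2])).round(2))
    return T,p,R,RD
def shift(target_mm):
    T,p,R,RD=where()
    d=np.array(target_mm)-toD(T,p)[0]*1e3
    print("target",target_mm,"tool shift mm",(RD.T@d).round(1))
E
python3 -c "
from h import *
shift([-130,-140,250])"
```

```text
t 0.15 TCP drill mm [-652.5 -209.2  241.2] w 85.6 F drill [-0.1 -0.   0.1] j [ 1.09  0.26  1.61  0.    1.27 -0.04]
tool x,y,z axes in drill: [ 0.001 -0.001 -1.   ] [-0.776  0.631 -0.002] [ 0.631  0.776 -0.   ] yaw of toolz 50.85
target [-130, -140, 250] tool shift mm [  -8.2 -361.5  383.5]
```

>>> {"name": "apply_moves", "arguments": {
  "motion": [
    [[0,-28,30],-1,85],
    [[-1,-60,64],-2,85],
    [[-2,-90,96],-3,85],
    [[-3,-120,128],-4,85],
    [[-4,-150,160],-5,85],
    [[-5,-180,192],-6,85],
    [[-6,-210,224],-6.5,85],
    [[-7,-240,256],-6.5,85],
    [[-8,-270,288],-6.5,85],
    [[-8,-300,318],-6.5,85],
    [[-8,-330,350],-6.5,85],
    [[-8,-350,374],-6.5,85]
  ]
}}

```text
time_s: 1.15
tool_pos: [0.4723, 0.1409, 0.2498]
orientation: [-2.254, 1.569, -2.02]
force: [1.3, 0.7, -0.1]
gripper_width: 0.085
```

```bash
python3 - <<'E'
from h import *
shift([-130,-118,65])
from workcell import eyes
d=eyes.snapshot("wrist");cv2.imwrite("pics/wrist1.png",cv2.cvtColor(d["color"],cv2.COLOR_RGB2BGR))
E
```

```text
t 1.15 TCP drill mm [-155.8 -142.9  249.8] w 85.0 F drill [-0.4  1.4 -0.1] j [ 0.24 -0.09  1.97 -0.    1.26 -1.56]
tool x,y,z axes in drill: [ 0.001 -0.001 -1.   ] [-1.     0.002 -0.001] [ 0.002  1.    -0.001] yaw of toolz 89.86
target [-130, -118, 65] tool shift mm [184.8 -25.5  25.1]
```

View pics/wrist1.png

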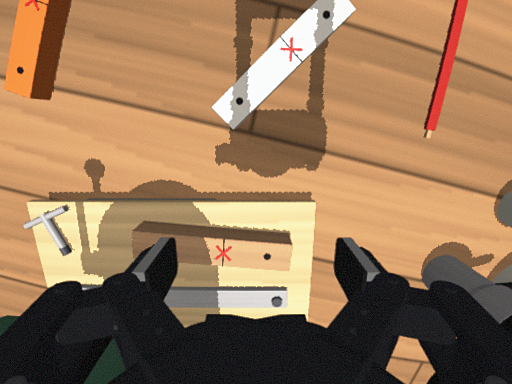

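The wrist view shows the batten with its cross at (223,253), the fence below it at (225,297), the key at (55,230), and the mug at right (480,280). I'll check the mug's distance before going down.

```bash
python3 - <<'E'
from h import *
T=np.load("T.npy");sc,sd=ld("scene0.npz"),ld("side0.npz")
print(toD(T,onz(sc,(183,144),.17))*1e3,toD(T,onz(sd,(198,135),.17))*1e3)
print("key",toD(T,onz(sc,(300,212),.05))*1e3)
E
```

```text
[[-462.13058908   29.47787431  170.        ]] [[-455.98728396   24.08723764  170.        ]]
key [[137.92659383 -80.18090336  50.        ]]
```

>>> {"name": "apply_moves", "arguments": {
  "motion": [
    [[16,-25,8],0,85],
    [[50,-25,16],0,85],
    [[85,-25,24],0,85],
    [[120,-25,25],0,85],
    [[150,-25,25],0,85],
    [[172,-25,25],0,85],
    [[182,-25,25],0,85],
    [[185,-25,25],0,85],
    [[185,-25,25],0,85]
  ]
}}

```text
time_s: 1.95
tool_pos: [0.5054, 0.1143, 0.0647]
orientation: [-1.717, 1.563, -1.487]
force: [-0.3, -0.5, 0.5]
gripper_width: 0.085
```

```bash
python3 - <<'E'
from h import *
shift([-130,-88,65])
from workcell import eyes
for n in ["wrist","side"]:
    d=eyes.snapshot(n);cv2.imwrite(f"pics/{n}2.png",cv2.cvtColor(d["color"],cv2.COLOR_RGB2BGR))
a=cv2.imread("pics/side2.png")[90:245,180:360]
cv2.imwrite("pics/side2c.png",cv2.resize(a,None,fx=3.8,fy=3.8,interpolation=cv2.INTER_CUBIC))
E
```

```text
t 1.95 TCP drill mm [-122.2 -117.    64.7] w 85.0 F drill [ 0.4 -0.4  0.5] j [ 0.18  0.15  2.1  -0.01  0.89 -1.62]
tool x,y,z axes in drill: [ 0.008 -0.001 -1.   ] [-1.     0.006 -0.008] [ 0.006  1.    -0.001] yaw of toolz 89.63
target [-130, -88, 65] tool shift mm [-0.4  8.  28.9]
```

View pics/wrist2.png

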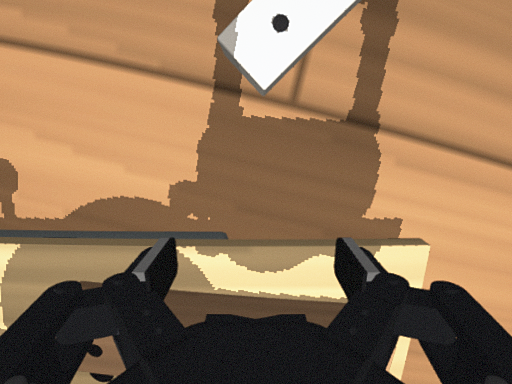

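View pics/side2c.png

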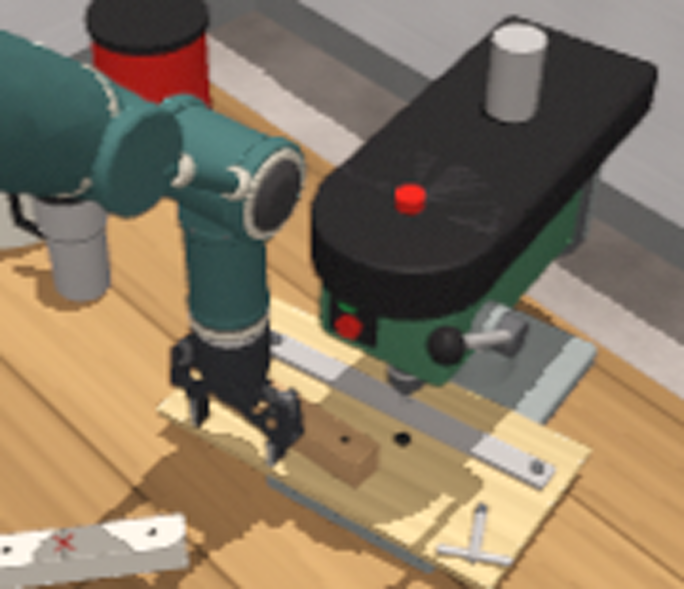

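>>> {"name": "apply_moves", "arguments": {
  "motion": [
    [[0,4,8],0,85],
    [[0,8,16],0,85],
    [[0,8,24],0,85],
    [[0,8,32],0,85],
    [[0,8,40],0,85],
    [[0,8,47],0,85],
    [[0,8,54],0,85],
    [[0,8,61],0,85],
    [[0,8,67],0,85],
    [[0,8,73],0,85],
    [[0,8,77],0,85],
    [[0,8,79],0,85]
  ]
}}

```text
time_s: 3.05
tool_pos: [0.5828, 0.1405, 0.0668]
orientation: [-1.206, 1.562, -0.976]
force: [-0.7, 0.1, 1.0]
gripper_width: 0.0848
```

```bash
cat > look.py <<'E'
import sys
from h import *
from workcell import eyes
k=sys.argv[1]
for n in sys.argv[2:]:
    d=eyes.snapshot(n);cv2.imwrite(f"pics/{n}{k}.png",cv2.cvtColor(d["color"],cv2.COLOR_RGB2BGR))
    np.savez(f"{n}{k}.npz",**d)
    if n=="wrist":continue
    a=cv2.imread(f"pics/{n}{k}.png")
    a=a[90:240,195:355] if n=="side" else a[120:230,205:335]
    f=4.0 if n=="side" else 5
    cv2.imwrite(f"pics/{n}{k}c.png",cv2.resize(a,None,fx=f,fy=f,interpolation=cv2.INTER_CUBIC))
E
python3 -c "
from h import *
shift([-130,-30,65])"; python3 look.py 3 wrist side
```

```text
t 3.05 TCP drill mm [-129.5  -35.5   66.8] w 84.8 F drill [-0.2 -0.7  1. ] j [ 0.2   0.29  1.92 -0.01  0.93 -1.6 ]
tool x,y,z axes in drill: [ 0.008  0.003 -1.   ] [-1.     0.006 -0.008] [0.006 1.    0.003] yaw of toolz 89.63
target [-130, -30, 65] tool shift mm [1.8 0.5 5.5]
```

View pics/wrist3.png

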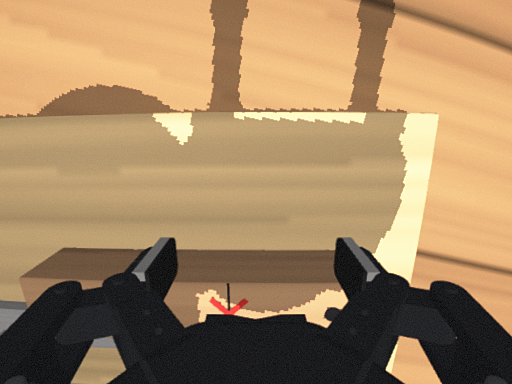

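View pics/side3c.png

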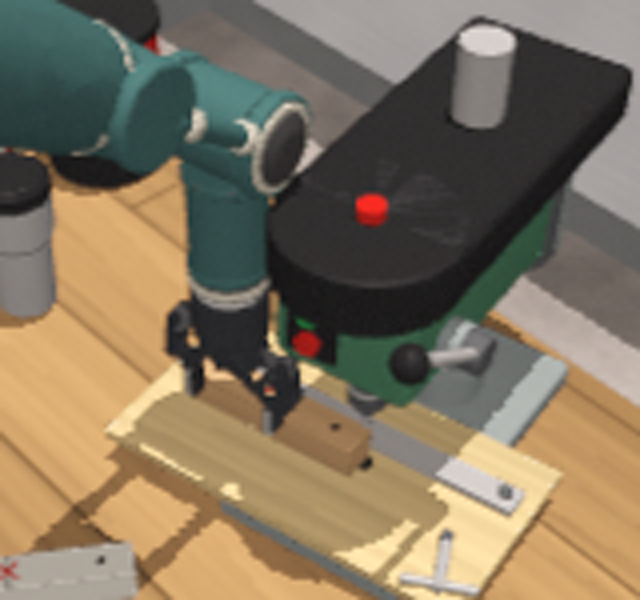

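The batten is now nearly parallel and near the fence: front edge level at wrist (60–370,250), fence a little beyond. I'll keep easing it in.

>>> {"name": "apply_moves", "arguments": {
  "motion": [
    [[1,0,1.5],0,85],
    [[2,0,3],0,85],
    [[2,0,4.5],0,85],
    [[2,0,5.5],0,85],
    [[2,0,5.5],0,85]
  ]
}}

```text
time_s: 3.57
tool_pos: [0.5882, 0.1418, 0.065]
orientation: [-1.139, 1.562, -0.909]
force: [-0.4, -1.3, -1.2]
gripper_width: 0.085
```

```bash
python3 -c "
from h import *
shift([-130,-26,65])"; python3 look.py 4 scene side
```

```text
t 3.57 TCP drill mm [-129.5  -30.    65. ] w 85.0 F drill [ 1.2 -0.7 -1.2] j [ 0.2   0.3   1.91 -0.01  0.93 -1.6 ]
tool x,y,z axes in drill: [ 0.008  0.004 -1.   ] [-1.     0.006 -0.008] [0.006 1.    0.004] yaw of toolz 89.64
target [-130, -26, 65] tool shift mm [-0.   0.5  4. ]
```

View pics/scene4c.png

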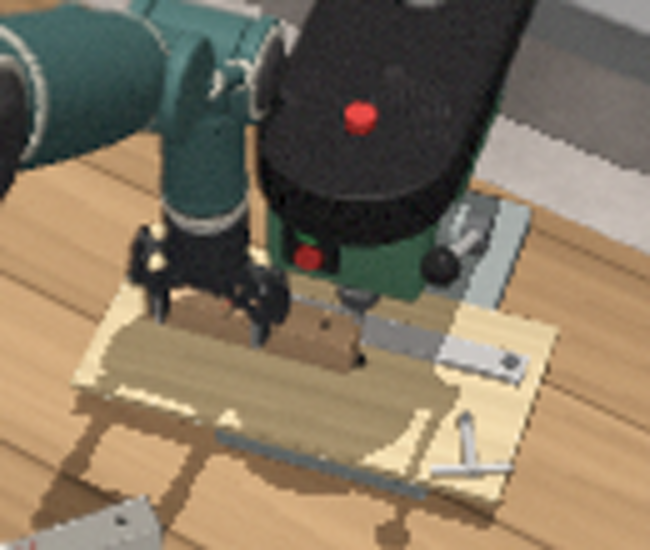

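View pics/side4c.png

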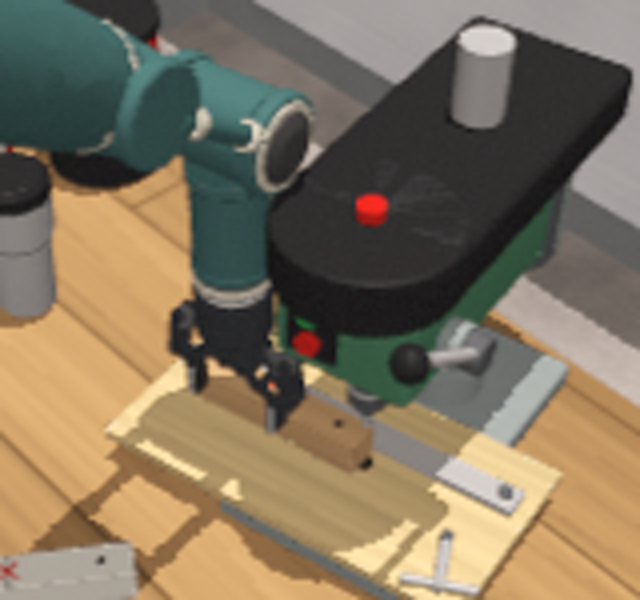

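>>> {"name": "apply_moves", "arguments": {
  "motion": [
    [[0,1,1],0,85],
    [[0,2,2],0,85],
    [[0,3,2.5],0,85],
    [[0,3,2.5],0,85]
  ]
}}

```text
time_s: 4.0
tool_pos: [0.5891, 0.1448, 0.0648]
orientation: [-1.425, 1.562, -1.194]
force: [-4.9, -3.4, 1.4]
gripper_width: 0.0849
```

```bash
python3 -c "
from h import *
shift([-130,-26,65])"
```

```text
t 4.0 TCP drill mm [-132.2  -28.5   64.8] w 84.9 F drill [ 2.1 -5.5  1.4] j [ 0.2   0.3   1.91 -0.01  0.93 -1.59]
tool x,y,z axes in drill: [ 0.009  0.001 -1.   ] [-1.     0.006 -0.009] [0.006 1.    0.001] yaw of toolz 89.68
target [-130, -26, 65] tool shift mm [-0.1 -2.1  2.5]
```

>>> {"name": "apply_moves", "arguments": {
  "motion": [
    [[0,0,1],0,85],
    [[0,0,1.5],0,85],
    [[0,0,1.5],0,85]
  ]
}}

```text
time_s: 4.25
tool_pos: [0.5891, 0.1447, 0.0648]
orientation: [-1.788, 1.561, -1.557]
force: [-5.3, -3.4, 3.9]
gripper_width: 0.085
```

```bash
python3 -c "
from h import *
shift([-130,-26,65])"; python3 look.py 5 scene side
```

```text
t 4.25 TCP drill mm [-132.1  -28.4   64.8] w 85.0 F drill [ 2.1 -5.9  3.9] j [ 0.2   0.3   1.91 -0.01  0.93 -1.59]
tool x,y,z axes in drill: [ 0.009 -0.002 -1.   ] [-1.     0.005 -0.009] [ 0.005  1.    -0.002] yaw of toolz 89.72
target [-130, -26, 65] tool shift mm [-0.2 -2.1  2.4]
```

View pics/side5c.png

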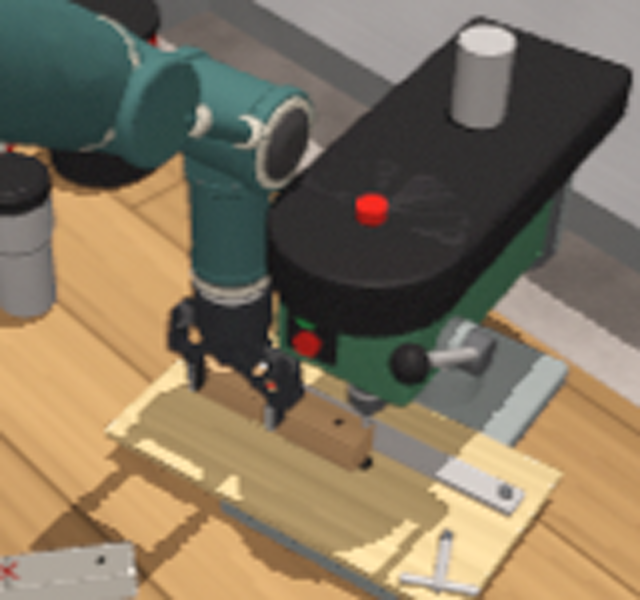

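Force of 5.5 N with the motion stalled: the batten is seated on the fence. Now I'll back off and go around to the -x end.

>>> {"name": "apply_moves", "arguments": {
  "motion": [
    [[0,0,-10],0,85],
    [[0,0,-25],0,85],
    [[0,15,-40],0,85],
    [[0,45,-45],0,85],
    [[0,75,-45],0,85],
    [[0,105,-45],0,85],
    [[0,130,-35],0,85],
    [[0,143,-15],0,85],
    [[0,145,10],0,85],
    [[0,145,25],0,85],
    [[0,145,29],0,85],
    [[0,145,29],0,85]
  ]
}}

```text
time_s: 5.35
tool_pos: [0.5848, 0.293, 0.0633]
orientation: [-1.694, 1.562, -1.463]
force: [0.0, 0.1, -0.2]
gripper_width: 0.0854
```

```bash
python3 -c "
from h import *
shift([-250,0,63])"; python3 look.py 6 scene side wrist
```

```text
t 5.35 TCP drill mm [-277.3    2.1   63.3] w 85.4 F drill [-0.1  0.  -0.2] j [ 0.43  0.38  1.8  -0.01  0.96 -1.37]
tool x,y,z axes in drill: [ 0.009 -0.001 -1.   ] [-1.     0.005 -0.009] [ 0.005  1.    -0.001] yaw of toolz 89.7
target [-250, 0, 63] tool shift mm [  0.6 -27.3  -2. ]
```

View pics/scene6c.png

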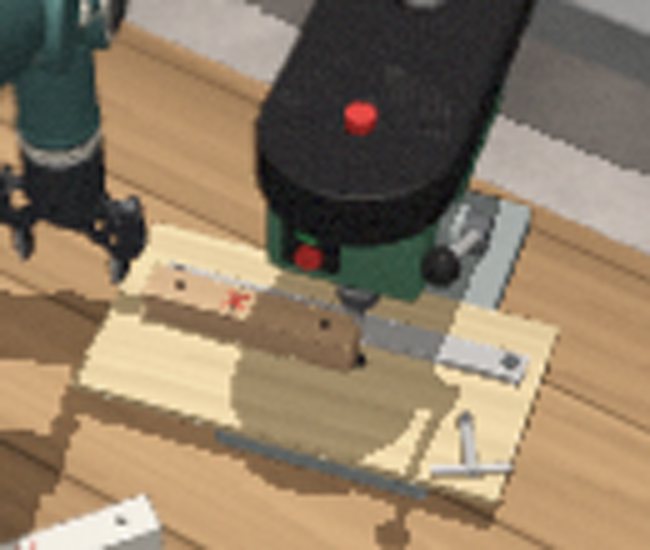

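View pics/side6c.png

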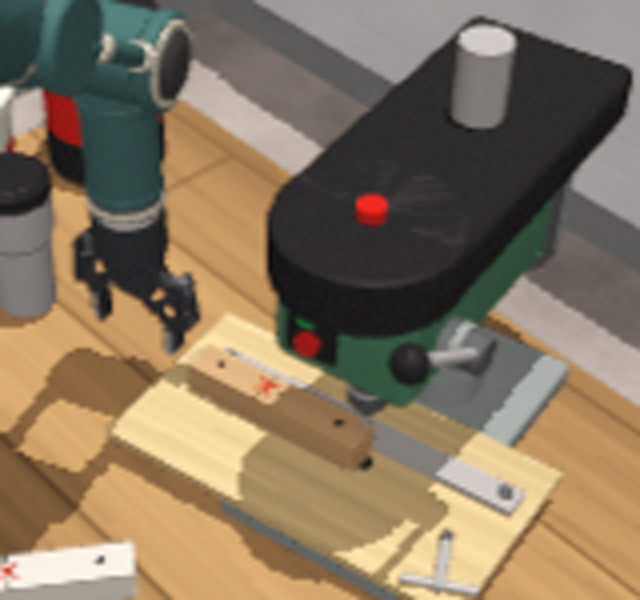

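View pics/wrist6.png

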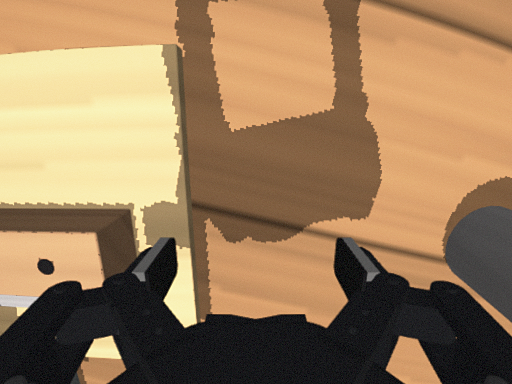

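The batten lies flush, with its cross at scene crop (237,301) and side crop (267,386).

```bash
cat > m.py <<'E'
from h import *
def meas(pts,z=.08,k=6):
    T=np.load("T.npy");sc,sd=ld("scene0.npz"),ld("side0.npz")
    for n,u,v in pts:
        r=[]
        if u: r.append(toD(T,onz(sc,(u[0]/5+205-.4,u[1]/5+120-.4),z))[0]*1e3)
        if v: r.append(toD(T,onz(sd,(v[0]/4+195-.4,v[1]/4+90-.4),z))[0]*1e3)
        print(n,*[x[:2].round(1) for x in r])
E
python3 -c "
from m import *
meas([('mark',(237,301),(267,386)),('h1',(181,285),(221,364)),('h2',(325,324),(340,423))])
meas([('bolt',(512,361),(506,492))],.057)
meas([('hole',(360,360),(365,463))],.042)
"
```

```text
mark [-114.6    2. ] [-117.4    2.2]
h1 [-169.5    3.4] [-173.     1.2]
h2 [-30.4   2.3] [-31.1   1.3]
bolt [137.   35.6] [134.2  34.5]
hole [3.7 3.3] [-0.3  1.1]
```

>>> {"name": "apply_moves", "arguments": {
  "motion": [
    [[0,-10,0],0,85.4],
    [[0,-20,0],0,85.4],
    [[0,-28,0],0,85.4],
    [[0,-36,0],0,85.4],
    [[0,-44,0],0,85.4],
    [[0,-52,0],0,85.4],
    [[0,-60,0],0,85.4],
    [[0,-67,0],0,85.4],
    [[0,-73,0],0,85.4],
    [[0,-77,0],0,85.4],
    [[0,-79,0],0,85.4],
    [[0,-80,0],0,85.4]
  ]
}}

```text
time_s: 6.5
tool_pos: [0.6012, 0.2137, 0.0636]
orientation: [-1.943, 1.561, -1.712]
force: [0.1, 0.3, 0.7]
gripper_width: 0.0856
```

```bash
python3 -c "
from h import *
shift([-152,2,63])"; python3 look.py 7 scene side
```

```text
t 6.5 TCP drill mm [-196.3   -0.5   63.6] w 85.6 F drill [-0.2  0.2  0.7] j [ 0.31  0.36  1.83 -0.01  0.95 -1.49]
tool x,y,z axes in drill: [ 0.009 -0.004 -1.   ] [-1.     0.006 -0.009] [ 0.006  1.    -0.004] yaw of toolz 89.68
target [-152, 2, 63] tool shift mm [  1.  -44.3   2.7]
```

View pics/scene7c.png

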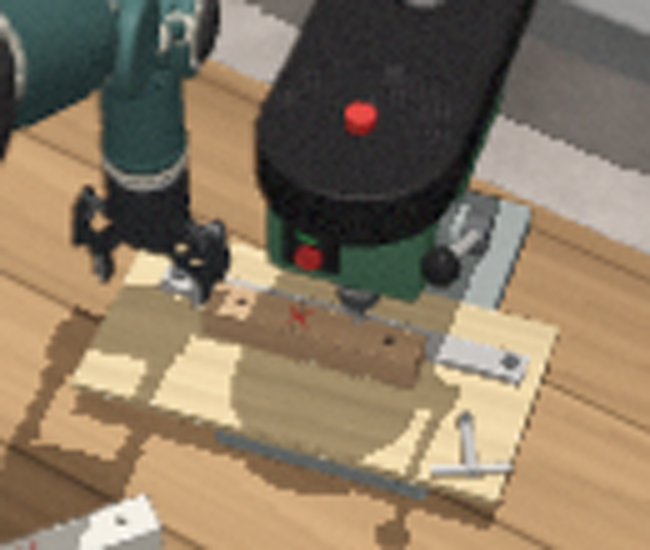

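View pics/side7c.png

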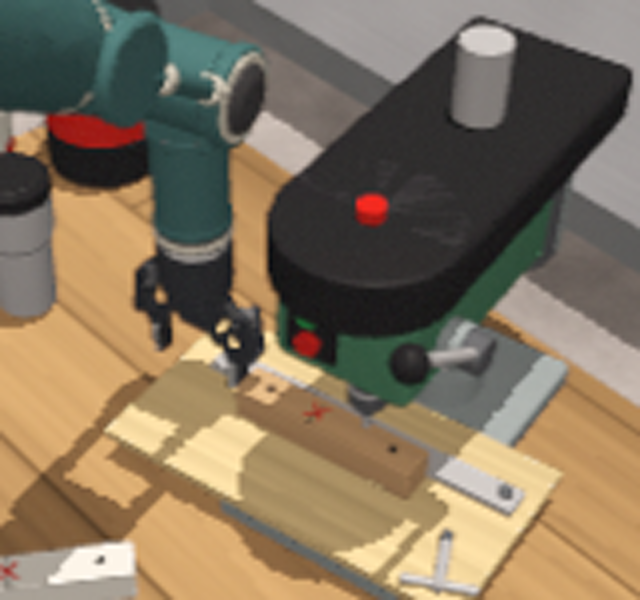

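The cross is at scene crop (300,317) and side crop (317,412). The batten is still along the fence.

```bash

python3 -c "
from m import *
meas([('mark',(300,317),(317,412)),('h1',(240,301),(269,388)),('h2',(388,341),(393,449))])
"
```

```text
mark [-54.4   2.8] [-57.4   0.8]
h1 [-112.     2.9] [-114.2    1. ]
h2 [29.2  1.9] [28.2  1.6]
```

>>> {"name": "apply_moves", "arguments": {
  "motion": [
    [[0,-6,1],0,85.4],
    [[0,-13,2],0,85.4],
    [[0,-20,2.5],0,85.4],
    [[0,-27,2.5],0,85.4],
    [[0,-34,2.5],0,85.4],
    [[0,-40,2.5],0,85.4],
    [[0,-44,2.5],0,85.4],
    [[0,-47,2.5],0,85.4],
    [[0,-49,2.5],0,85.4],
    [[0,-50,2.5],0,85.4]
  ]
}}

```text
time_s: 7.43
tool_pos: [0.6152, 0.1655, 0.0642]
orientation: [-1.913, 1.561, -1.682]
force: [-0.2, 0.6, 0.2]
gripper_width: 0.0851
```

```bash
python3 -c "
from h import *
shift([-140,2,63])"; python3 look.py 8 scene side
```

```text
t 7.43 TCP drill mm [-146.2    1.8   64.2] w 85.1 F drill [-0.7 -0.1  0.2] j [ 0.23  0.36  1.84 -0.01  0.95 -1.57]
tool x,y,z axes in drill: [ 0.009 -0.003 -1.   ] [-1.     0.006 -0.009] [ 0.006  1.    -0.003] yaw of toolz 89.68
target [-140, 2, 63] tool shift mm [ 1.2 -6.2  0.2]
```

View pics/scene8c.png

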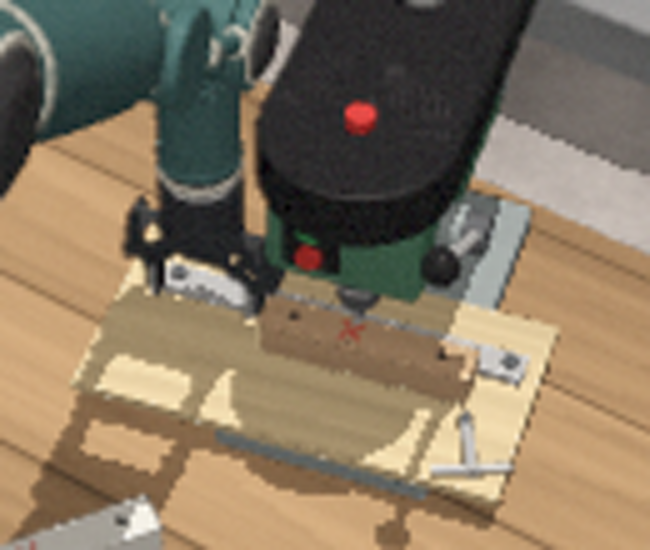

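View pics/side8c.png

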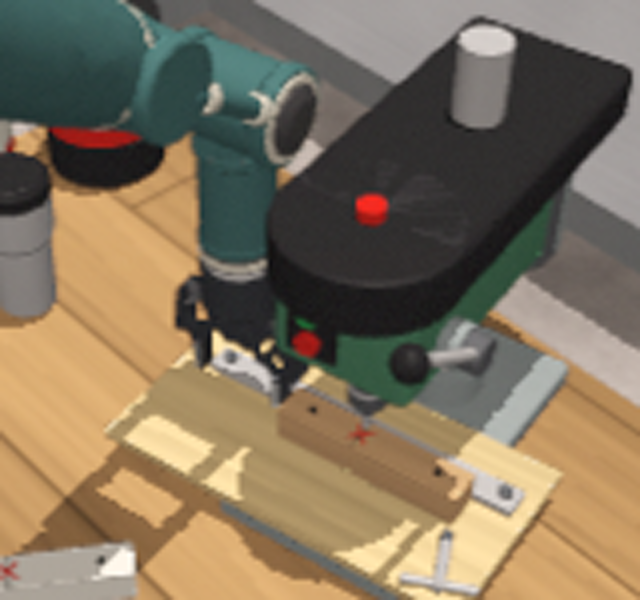

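```bash

cat > zoom.py <<'E'
import sys
from m import *
k=sys.argv[1]; T=np.load("T.npy"); out=[]
for n,(u,v) in (("scene",(255,168)),("side",(262,180))):
    a=cv2.imread(f"pics/{n}{k}.png")[v:v+32,u:u+60]
    out.append(cv2.resize(a,None,fx=9,fy=9,interpolation=cv2.INTER_CUBIC))
cv2.imwrite(f"pics/zoom{k}.png",np.vstack(out))
for n in("scene","side"):
    d=ld(n+"0.npz"); print(n,"pred tip,pt80",proj(d,toW(T,[[0,0,.092],[0,0,.08],[0,0,.12]])))
E
python3 zoom.py 8; python3 -c "
from m import *
meas([('mark',(351,330),(361,434)),('h1',(294,316),(313,409)),('h2',(442,353),(438,471))])
"
```

```text
scene pred tip,pt80 [[275.951327   184.71878826]
 [275.8686746  186.4691254 ]
 [276.146695   180.57431578]]
side pred tip,pt80 [[286.46462603 196.81657443]
 [286.29312192 198.95940002]
 [286.873726   191.70501817]]
mark [-6.1  3.3] [-6.9  0.6]
h1 [-59.9   2.1] [-62.8   1.9]
h2 [78.9  4.5] [77.   1.9]
```

View pics/zoom8.png

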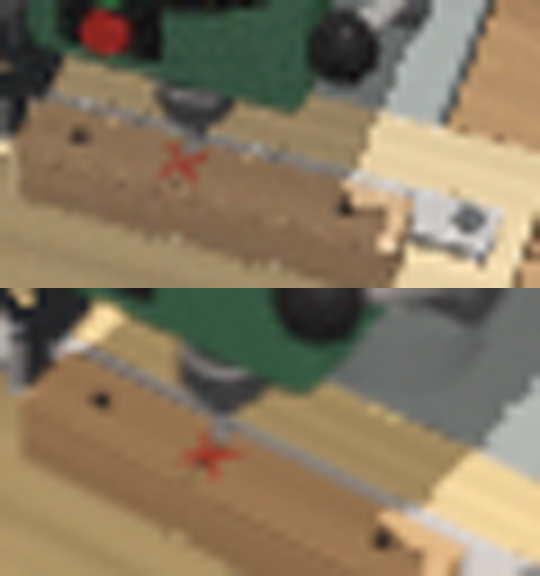

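The bit tip shows at zoom (199,137) in scene and (221,428) in side. The cross is about 6.5 mm short.

>>> {"name": "apply_moves", "arguments": {
  "motion": [
    [[0,-1.5,0],0,85.4],
    [[0,-3.2,0],0,85.4],
    [[0,-4.8,0],0,85.4],
    [[0,-5.8,0],0,85.4],
    [[0,-6.3,0],0,85.4],
    [[0,-6.3,0],0,85.4]
  ]
}}

```text
time_s: 8.03
tool_pos: [0.6166, 0.1594, 0.0642]
orientation: [-1.912, 1.561, -1.681]
force: [-0.1, 0.2, -0.0]
gripper_width: 0.0852
```

```bash
python3 -c "
from h import *
shift([-140,2,63])"; python3 look.py 9 scene side; python3 zoom.py 9
```

```text
t 8.03 TCP drill mm [-140.     1.8   64.2] w 85.2 F drill [-0.2 -0.1 -0. ] j [ 0.22  0.36  1.84 -0.01  0.95 -1.58]
tool x,y,z axes in drill: [ 0.01  -0.003 -1.   ] [-1.     0.005 -0.01 ] [ 0.005  1.    -0.003] yaw of toolz 89.69
target [-140, 2, 63] tool shift mm [1.2 0.  0.2]
scene pred tip,pt80 [[275.951327   184.71878826]
 [275.8686746  186.4691254 ]
 [276.146695   180.57431578]]
side pred tip,pt80 [[286.46462603 196.81657443]
 [286.29312192 198.95940002]
 [286.873726   191.70501817]]
```

View pics/zoom9.png

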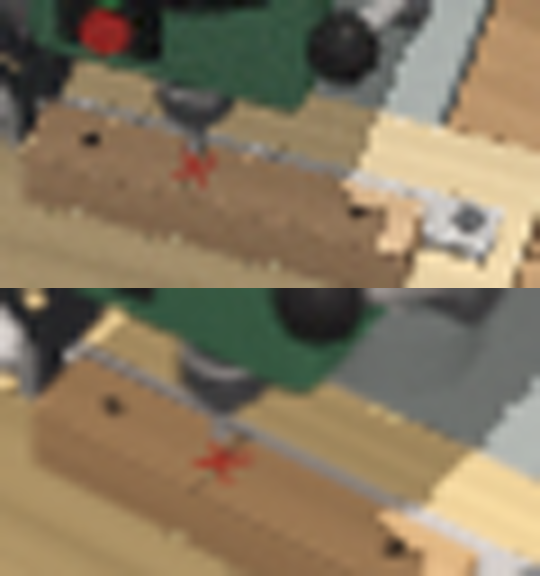

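>>> {"name": "apply_moves", "arguments": {
  "motion": [
    [[0,8,0],0,85],
    [[0,15,0],0,85],
    [[0,17,-20],0,85],
    [[0,17,-55],0,85],
    [[-15,15,-90],0,85],
    [[-45,5,-120],0,85],
    [[-75,-15,-145],0,85],
    [[-105,-40,-165],0,85],
    [[-135,-70,-172],0,85],
    [[-155,-105,-172],0,85],
    [[-162,-130,-172],0,85],
    [[-162,-140,-172],0,85]
  ]
}}

```text
time_s: 9.13
tool_pos: [0.4843, -0.0171, 0.2327]
orientation: [-1.248, 1.556, -1.018]
force: [-0.1, 1.3, 0.6]
gripper_width: 0.0852
```

>>> {"name": "apply_moves", "arguments": {
  "motion": [
    [[0,0,0],0,20],
    [[0,0,0],0,20],
    [[0,0,0],0,20]
  ]
}}

```text
time_s: 9.38
tool_pos: [0.4835, -0.016, 0.2316]
orientation: [-1.347, 1.558, -1.117]
force: [0.6, -0.1, 0.3]
gripper_width: 0.0511
```

```bash
python3 -c "
from h import *
shift([0,-170,226])
import pickle
from workcell import manip
pickle.dump(manip.get_state(),open('s10.pkl','wb'))"; python3 look.py 10 wrist scene side
```

```text
t 9.38 TCP drill mm [  -0.6 -168.7  231.6] w 51.1 F drill [0.2 0.5 0.3] j [-0.08 -0.1   2.02 -0.01  1.22 -1.87]
tool x,y,z axes in drill: [ 0.012  0.003 -1.   ] [-1.     0.007 -0.012] [0.007 1.    0.003] yaw of toolz 89.63
target [0, -170, 226] tool shift mm [ 5.6 -0.5 -1.3]
```

View pics/wrist10.png

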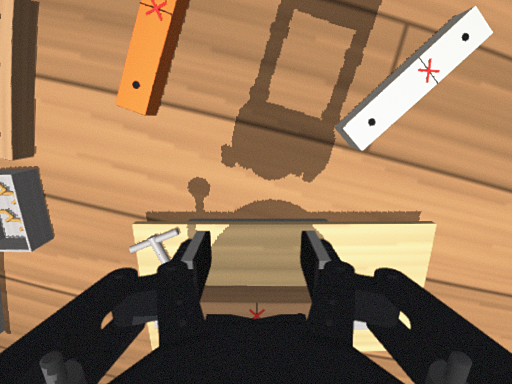

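View pics/side10c.png

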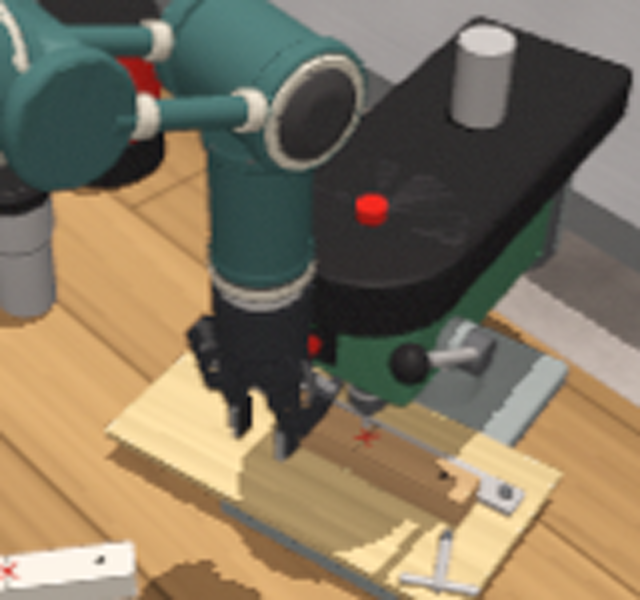

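The cross is at (257,314), at the edge of the gripper body, and the bit is hidden. I'll raise 60 mm to see both.

>>> {"name": "apply_moves", "arguments": {
  "motion": [
    [[-30,0,0],0,14],
    [[-60,0,-2],0,14],
    [[-65,0,-2],0,14],
    [[-65,0,-2],0,14],
    [[-65,0,-2],0,14]
  ]
}}

```text
time_s: 9.95
tool_pos: [0.481, -0.0148, 0.2958]
orientation: [-1.413, 1.558, -1.181]
force: [0.1, 0.4, 0.1]
gripper_width: 0.014
```

```bash
python3 -c "
from h import *
where()
import pickle
from workcell import manip
pickle.dump(manip.get_state(),open('s11.pkl','wb'))"; python3 look.py 11 wrist scene side
python3 -c "
import cv2
a=cv2.imread('pics/wrist11.png')[240:340,150:350]
cv2.imwrite('pics/wrist11c.png',cv2.resize(a,None,fx=4,fy=4,interpolation=cv2.INTER_CUBIC))"
```

```text
t 9.95 TCP drill mm [  -2.3 -170.9  295.8] w 14.0 F drill [-0.3  0.2  0.1] j [-0.07 -0.14  1.94 -0.01  1.34 -1.88]
tool x,y,z axes in drill: [ 0.012  0.002 -1.   ] [-1.     0.004 -0.012] [0.004 1.    0.002] yaw of toolz 89.76
```

View pics/wrist11c.png

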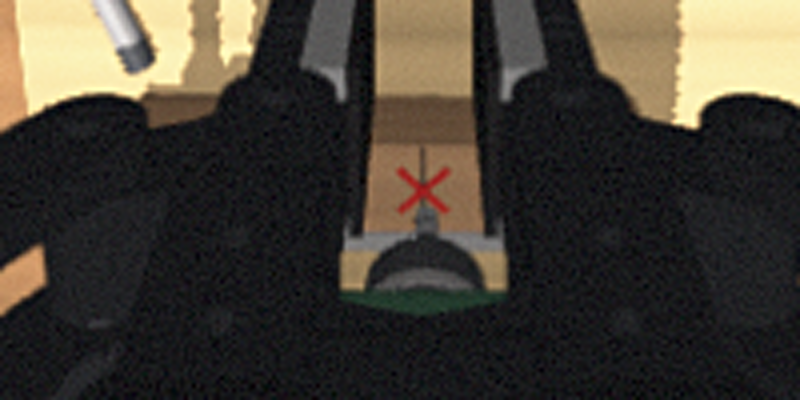

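```bash
cat > wr.py <<'E'
from h import *
import pickle
def wcam(k):
    d=ld(f"wrist{k}.npz"); p,R=pose(pickle.load(open(f"s{k}.pkl","rb")))
    M=d["mount"]; Rw=R@M[:3,:3]; c=R@M[:3,3]+p
    d["R"]=Rw.T; d["t"]=-Rw.T@c; return d
E
python3 -c "
from wr import *
T=np.load('T.npy');d=wcam(11)
g=lambda u,v:(u/4+150-.4,v/4+240-.4)
print('mark',toD(T,onz(d,g(424,191),.08))*1e3)
print('tip',toD(T,onz(d,g(426,209),.092))*1e3)
print('chuck',toD(T,onz(d,g(426,237),.120))*1e3,'(y should be -20)')
print('fencefront top',toD(T,onz(d,g(355,233),.080))*1e3,toD(T,onz(d,g(495,233),.08))*1e3)
print('front edge',toD(T,onz(d,g(375,139),.080))*1e3,toD(T,onz(d,g(475,142),.08))*1e3)
"
```

```text
mark [[ 1.20176225  1.28928668 80.        ]]
tip [[ 0.3203578   0.67459733 92.        ]]
chuck [[-4.25411574e-04 -8.16108971e+00  1.20000000e+02]] (y should be -20)
fencefront top [[27.61848534 20.18953341 80.        ]] [[-25.80680697  19.85470577  80.        ]]
front edge [[ 19.2621127  -20.98601377  80.        ]] [[-17.72866139 -19.8927398   80.        ]]
```

Bit tip at crop (426,209), cross at (424,191): within about 1 mm. Next I'll check flushness along the length.

```bash
python3 zoom.py 11 >/dev/null
```

```text
(no output)
```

View pics/zoom11.png

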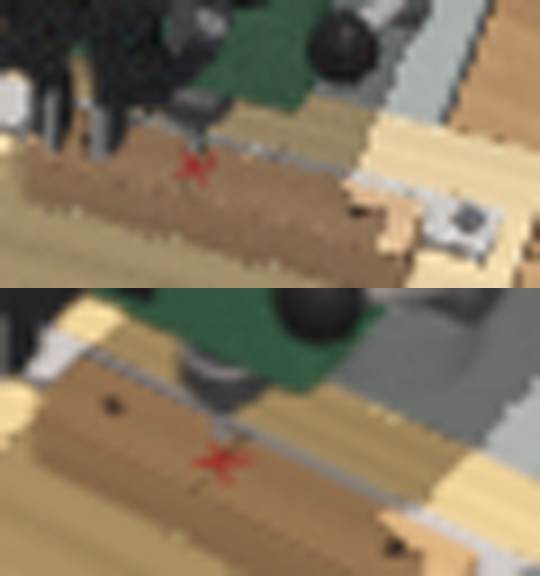

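```bash
python3 -c "
from h import *
T=np.load('T.npy');sd=ld('side0.npz');sc=ld('scene0.npz')
g=lambda u,v:(u/9+262-.45,v/9+180-.45)
f=lambda u,v:(u/9+255-.45,v/9+168-.45)
for u,v in((112,117),(394,259),(221,172)):print(toD(T,onz(sd,g(u,v),.08))*1e3)
for u,v in((91,139),(358,210),(195,168)):print(toD(T,onz(sc,f(u,v),.08))*1e3)
shift([101,-122,375])
"
```

```text
[[-57.05161574   1.35125263  80.        ]]
[[83.14661194  0.36174024 80.        ]]
[[-1.40737272  0.90311283 80.        ]]
[[-54.10892426   2.87434956  80.        ]]
[[85.58477026  2.6732477  80.        ]]
[[ 1.01464476  1.94166215 80.        ]]
t 10.1 TCP drill mm [  -2.2 -171.8  294.3] w 14.0 F drill [ 0.4 -0.2  0.5] j [-0.08 -0.14  1.94 -0.01  1.34 -1.88]
tool x,y,z axes in drill: [ 0.011 -0.001 -1.   ] [-1.     0.005 -0.011] [ 0.005  1.    -0.001] yaw of toolz 89.73
target [101, -122, 375] tool shift mm [ -79.6 -103.9   50.2]
```

The batten is level along the fence within 1 mm and the cross is centred. Now the lever.

>>> {"name": "apply_moves", "arguments": {
  "motion": [
    [[-30,-5,-2],0,5],
    [[-60,-25,0],0,5],
    [[-85,-50,10],0,5],
    [[-94,-75,25],0,5],
    [[-96,-95,38],0,5],
    [[-96,-103,45],0,5],
    [[-96,-103,46],0,5],
    [[-96,-103,46],0,5]
  ]
}}

```text
time_s: 10.77
tool_pos: [0.5478, -0.1034, 0.3892]
orientation: [-2.052, 1.561, -1.821]
force: [-0.7, 0.4, 0.1]
gripper_width: 0.005
```

```bash
python3 -c "
from h import *
shift([101,-126,360])"; python3 look.py 12 wrist scene side
```

```text
t 10.77 TCP drill mm [  99.4 -126.7  389.2] w 5.0 F drill [-0.6 -0.6  0.1] j [-0.23 -0.02  1.65 -0.01  1.51 -2.03]
tool x,y,z axes in drill: [ 0.009 -0.005 -1.   ] [-1.     0.005 -0.009] [ 0.005  1.    -0.005] yaw of toolz 89.69
target [101, -126, 360] tool shift mm [29.2 -1.3  0.9]
```

View pics/wrist12.png

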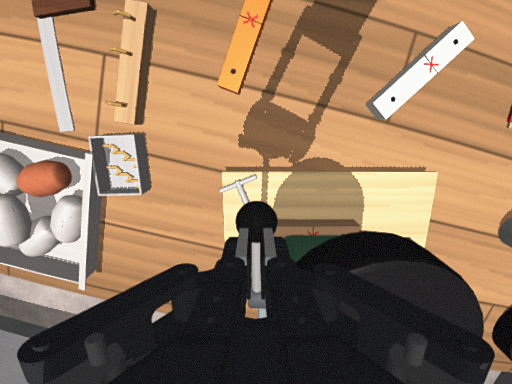

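View pics/side12c.png

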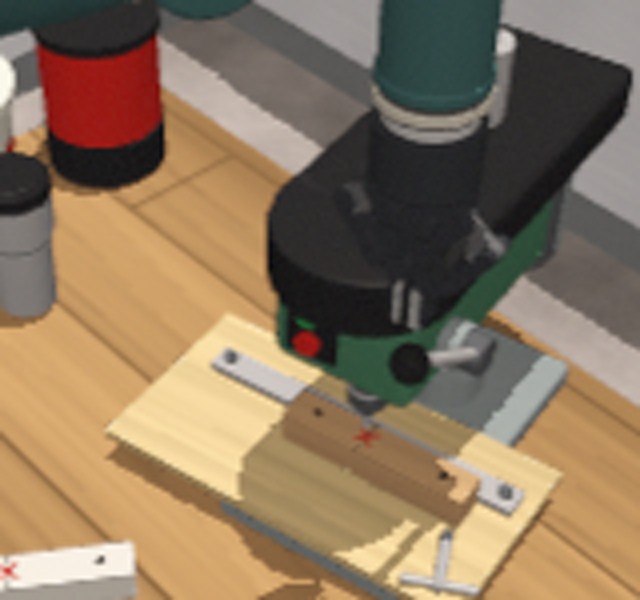

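View pics/scene12c.png

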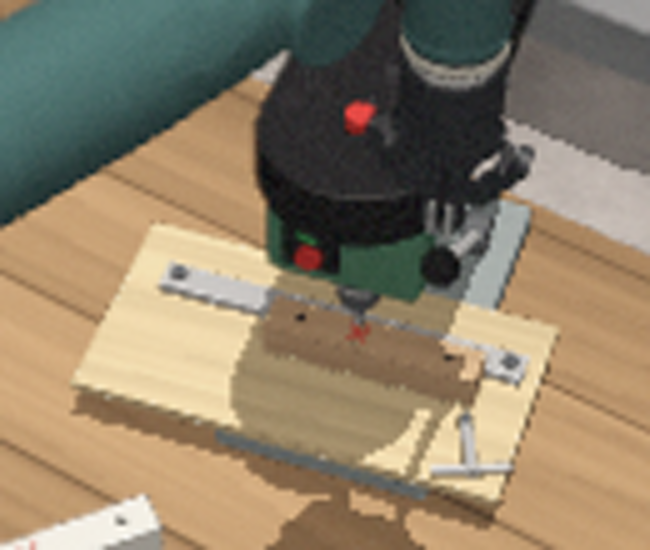

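Wrist view: ball at (257,217), lever shaft running back between the fingers. Scene and side show the cross directly under the bit.

```bash
python3 -c "
from wr import *
from workcell import manip
pickle.dump(manip.get_state(),open('s12.pkl','wb'))
T=np.load('T.npy');d=wcam(12)
print(toD(T,onz(d,(257,218),.331))*1e3); print(d['range_z'][214:221:3,250:265:4])
u=d['range_z'][218,257]; p=cv2.undistortPoints(np.array([[[257.,218.]]]),d['camera_matrix'],d['dist_coeffs'])[0,0]
print(toD(T,d['R'].T@(np.r_[p*u,u]-d['t']))*1e3)
for t in (0,.2,.4,.48,.52,.55,.58): print(t,-150*np.cos(.61-t)+1.6,245+150*np.sin(.61-t))
"
```

```text
[[  98.58390134 -124.04846034  331.        ]]
[[0.18886583 0.18824723 0.18826969 0.1884708 ]
 [0.1880754  0.18726096 0.18684891 0.1877878 ]
 [0.18847181 0.18524253 0.18647783 0.1866791 ]]
[[  98.4834104  -130.30629035  348.14751726]]
0 -121.34720267682192 330.9301190150722
0.2 -135.96812342249078 304.79139919766345
0.4 -145.10463720862225 276.2689849769149
0.48 -147.13428405721822 264.4451213929542
0.52 -147.79290995179915 258.48178237970166
0.55 -148.13008099028065 253.99460097191667
0.58 -148.33250506234813 249.49932503037437
```

>>> {"name": "apply_moves", "arguments": {
  "motion": [
    [[15,1,2],0,5],
    [[28,1,2],0,5],
    [[34,1,1],0,5],
    [[41,1,-2],0,5],
    [[49,1,-6],0,5],
    [[57,1,-9],0,5],
    [[65,1,-12],0,5],
    [[73,1,-14],0,5],
    [[80,1,-16.5],0,5],
    [[86,1,-18.5],0,5],
    [[90,1,-19.5],0,5],
    [[90,1,-19.5],0,5]
  ]
}}

```text
time_s: 11.92
tool_pos: [0.5269, -0.1074, 0.3]
orientation: [-1.996, 1.56, -1.764]
force: [-3.2, -0.3, 3.7]
gripper_width: 0.0049
```

```bash
python3 -c "
from h import *
shift([99,-148,290])"; python3 look.py 13 scene side
```

```text
t 11.92 TCP drill mm [  98.4 -147.9  300. ] w 4.9 F drill [-0.4 -3.1  3.7] j [-0.24 -0.03  1.82 -0.01  1.35 -2.04]
tool x,y,z axes in drill: [ 0.01  -0.005 -1.   ] [-1.     0.004 -0.01 ] [ 0.004  1.    -0.005] yaw of toolz 89.78
target [99, -148, 290] tool shift mm [10.  -0.5 -0. ]
```

View pics/side13c.png

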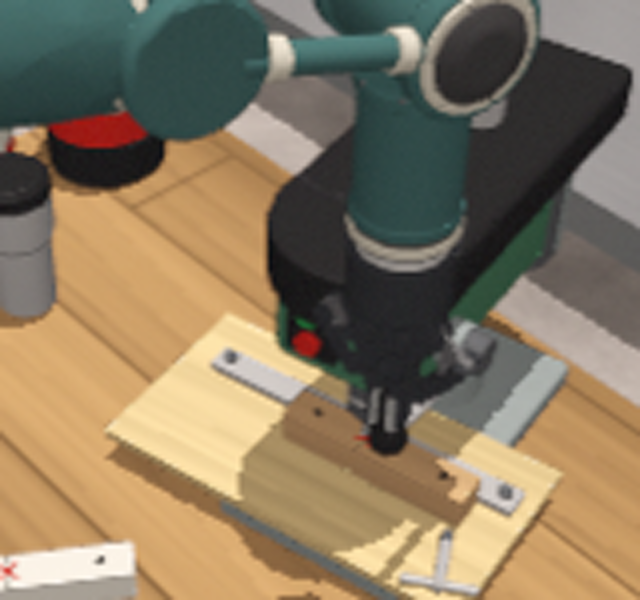

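View pics/scene13c.png

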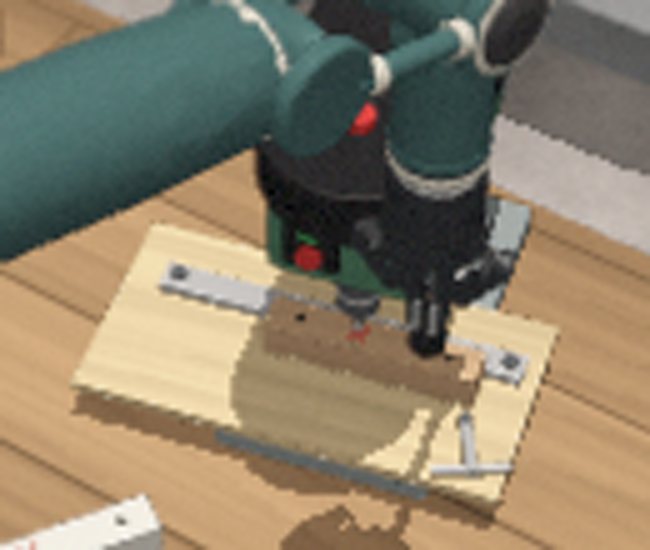

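>>> {"name": "apply_moves", "arguments": {
  "motion": [
    [[4,0,0],0,5],
    [[8,0,0],0,5],
    [[11,0,0],0,5],
    [[14,0,0],0,5],
    [[16,0,0],0,5],
    [[16,0,0],0,5]
  ]
}}

```text
time_s: 12.52
tool_pos: [0.5276, -0.1075, 0.2845]
orientation: [-1.907, 1.56, -1.674]
force: [-4.7, -1.5, 4.5]
gripper_width: 0.0051
```

```bash
python3 -c "
from h import *
shift([99,-148,281])"
```

```text
t 12.52 TCP drill mm [  98.7 -147.2  284.5] w 5.1 F drill [ 0.4 -5.   4.5] j [-0.24 -0.02  1.84 -0.01  1.32 -2.04]
tool x,y,z axes in drill: [ 0.01  -0.004 -1.   ] [-1.     0.004 -0.01 ] [ 0.004  1.    -0.004] yaw of toolz 89.78
target [99, -148, 281] tool shift mm [ 3.5 -0.3 -0.7]
```

```bash
python3 look.py 14 wrist side scene; python3 -c "
import cv2
a=cv2.imread('pics/wrist14.png')[150:330,170:370]
cv2.imwrite('pics/wrist14c.png',cv2.resize(a,None,fx=3.3,fy=3.3,interpolation=cv2.INTER_CUBIC))
a=cv2.imread('pics/side14.png')[130:215,240:350]
cv2.imwrite('pics/side14d.png',cv2.resize(a,None,fx=6,fy=6,interpolation=cv2.INTER_CUBIC))"
```

```text
(no output)
```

View pics/wrist14c.png

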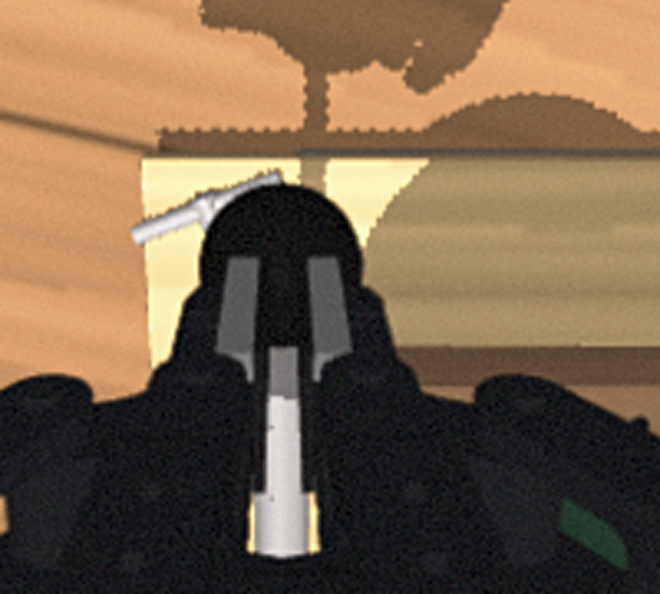

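View pics/side14d.png

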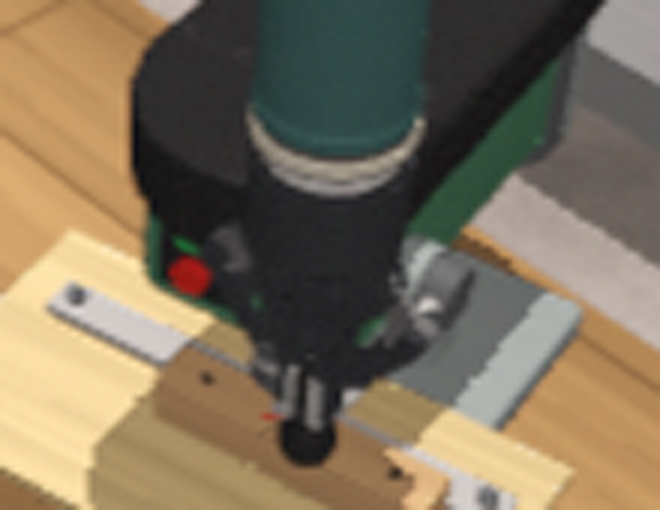

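>>> {"name": "apply_moves", "arguments": {
  "motion": [
    [[1.5,0,-1.5],0,5],
    [[2.5,0,-2],0,5],
    [[3.5,0,-2],0,5],
    [[3.5,0,-2],0,5]
  ]
}}

```text
time_s: 13.0
tool_pos: [0.5271, -0.1077, 0.2823]
orientation: [-1.553, 1.56, -1.321]
force: [0.0, 0.1, 5.7]
gripper_width: 0.0051
```

```bash
python3 -c "
from h import *
shift([99,-149,279])"
```

```text
t 13.0 TCP drill mm [  98.7 -147.8  282.3] w 5.1 F drill [-0.1  0.1  5.7] j [-0.24 -0.02  1.85 -0.01  1.31 -2.04]
tool x,y,z axes in drill: [ 0.011  0.    -1.   ] [-1.     0.004 -0.011] [0.004 1.    0.   ] yaw of toolz 89.78
target [99, -149, 279] tool shift mm [ 3.3 -0.2 -1.2]
```

>>> {"name": "apply_moves", "arguments": {
  "motion": [
    [[1.5,0,0],0,5],
    [[3,0,0],0,5],
    [[4.5,0,0],0,5],
    [[4.5,0,0],0,5],
    [[4.5,0,0],0,5]
  ]
}}

```text
time_s: 13.42
tool_pos: [0.5273, -0.1077, 0.2791]
orientation: [-1.488, 1.56, -1.256]
force: [-4.8, -0.2, 10.1]
gripper_width: 0.0047
```

```bash
python3 -c "
from h import *
shift([99,-149,279])"
```

```text
t 13.42 TCP drill mm [  98.8 -147.6  279.1] w 4.7 F drill [-0.9 -4.7 10.1] j [-0.24 -0.02  1.85 -0.01  1.3  -2.04]
tool x,y,z axes in drill: [ 0.011  0.001 -1.   ] [-1.     0.004 -0.011] [0.004 1.    0.001] yaw of toolz 89.78
target [99, -149, 279] tool shift mm [ 0.1 -0.2 -1.4]
```

>>> {"name": "apply_moves", "arguments": {
  "motion": [
    [[1.5,0,-1],0,5],
    [[2.5,0,-1],0,5],
    [[2.5,0,-1],0,5],
    [[2.5,0,-1],0,5]
  ]
}}

```text
time_s: 13.75
tool_pos: [0.5271, -0.1078, 0.2784]
orientation: [-1.289, 1.559, -1.056]
force: [-2.7, -0.0, 10.3]
gripper_width: 0.0052
```

```bash
python3 -c "
from h import *
shift([99,-120,370])"; python3 look.py 15 scene side; python3 zoom.py 15 >/dev/null
```

```text
t 13.75 TCP drill mm [  98.9 -147.8  278.4] w 5.2 F drill [-0.6 -2.6 10.3] j [-0.24 -0.02  1.86 -0.01  1.3  -2.04]
tool x,y,z axes in drill: [ 0.012  0.003 -1.   ] [-1.     0.004 -0.012] [0.004 1.    0.003] yaw of toolz 89.79
target [99, -120, 370] tool shift mm [-91.5  -1.1  28.1]
```

View pics/zoom15.png

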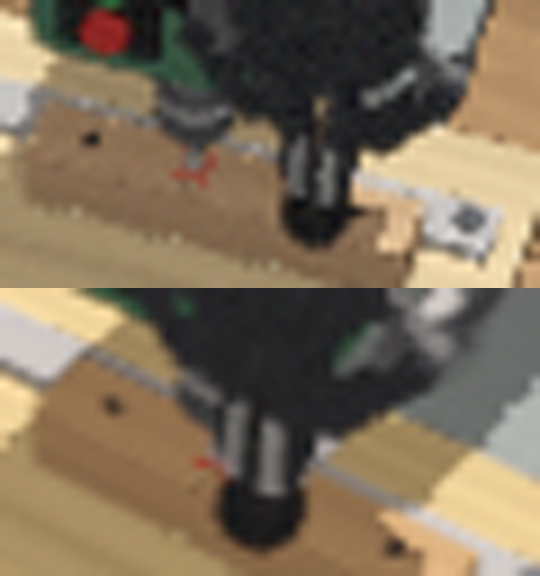

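The bit stands on the middle of the cross (scene zoom 195,165) and the batten hasn't moved. One slightly firmer press, then release.

>>> {"name": "apply_moves", "arguments": {
  "motion": [
    [[2,0,0],0,5],
    [[3.5,0,0],0,5],
    [[3.5,0,0],0,5],
    [[3.5,0,0],0,5]
  ]
}}

```text
time_s: 14.18
tool_pos: [0.527, -0.1078, 0.2769]
orientation: [-1.269, 1.558, -1.036]
force: [-6.7, -0.2, 12.3]
gripper_width: 0.0053
```

```bash
python3 -c "
from h import *
shift([99,-120,370])"
```

```text
t 14.18 TCP drill mm [  98.9 -147.9  276.9] w 5.3 F drill [-1.4 -6.6 12.3] j [-0.24 -0.02  1.86 -0.01  1.3  -2.04]
tool x,y,z axes in drill: [ 0.012  0.004 -1.   ] [-1.     0.004 -0.012] [0.004 1.    0.004] yaw of toolz 89.79
target [99, -120, 370] tool shift mm [-93.   -1.1  28.3]
```

Now I'll ease up along the arc.

>>> {"name": "apply_moves", "arguments": {
  "motion": [
    [[-6,0,0],0,5],
    [[-13,0,1],0,5],
    [[-20,0,2],0,5],
    [[-28,0,4],0,5],
    [[-36,0,6],0,5],
    [[-44,0,9],0,5],
    [[-52,0,12],0,5],
    [[-60,0,15],0,5],
    [[-68,0,18],0,5],
    [[-76,0,21],0,5],
    [[-82,0,23],0,5],
    [[-88,0,24],0,5]
  ]
}}

```text
time_s: 15.18
tool_pos: [0.5497, -0.1012, 0.365]
orientation: [-1.371, 1.559, -1.138]
force: [-0.4, 0.2, -0.3]
gripper_width: 0.0049
```

>>> {"name": "apply_moves", "arguments": {
  "motion": [
    [[-15,0,0],0,5],
    [[-40,0,0],0,5],
    [[-55,10,-20],0,5],
    [[-60,40,-60],0,5],
    [[-60,75,-100],0,5],
    [[-60,110,-140],0,5],
    [[-60,150,-160],0,5],
    [[-60,185,-170],0,5],
    [[-60,215,-175],0,5],
    [[-60,230,-175],0,5],
    [[-60,230,-175],0,5]
  ]
}}

```text
time_s: 16.1
tool_pos: [0.3231, 0.0865, 0.4222]
orientation: [-1.312, 1.562, -1.072]
force: [0.5, 0.1, -0.6]
gripper_width: 0.0048
```

```bash
python3 -c "
from h import *
where()"; python3 look.py 16 scene side; python3 zoom.py 16 >/dev/null
```

```text
t 16.1 TCP drill mm [-137.8 -300.6  422.2] w 4.8 F drill [ 0.   0.5 -0.6] j [ 0.2  -0.47  1.95 -0.01  1.66 -1.62]
tool x,y,z axes in drill: [ 0.009  0.002 -1.   ] [-1.    -0.003 -0.009] [-0.003  1.     0.002] yaw of toolz 90.17
```

View pics/scene16.png

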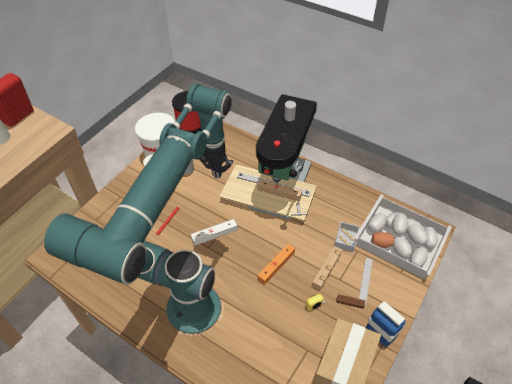

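View pics/side16.png

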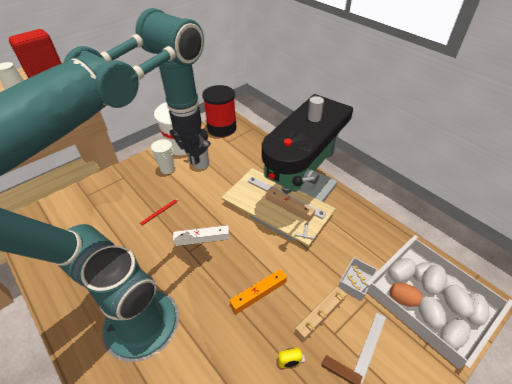

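View pics/zoom16.png

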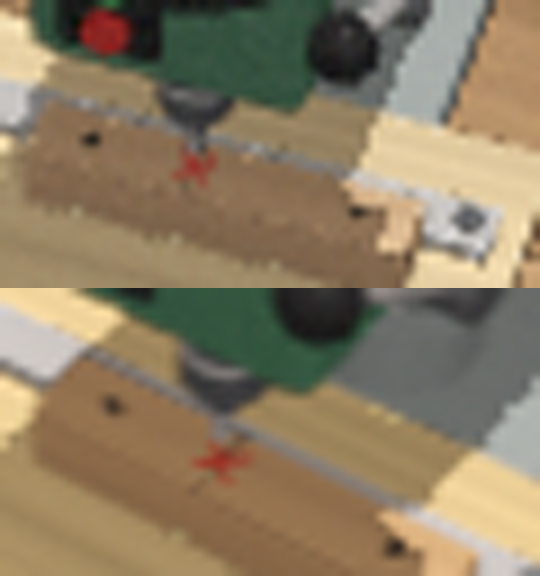

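The ball is back at its original pixel (342,45 in the zoom), the batten hasn't moved, and the cross is under the bit. The other objects are where they started and the arm is clear.

```bash
python3 -c "
from workcell import manip
print(manip.sign_off())"
```

```text
the job is handed in; nothing more can be done
None
```

The job is done and handed in at about 16 s of the 61 s allowed.

**What I did:**
- I pushed the batten square against the fence with both open fingers. It stalled against the fence at about 5.5 N.
- I slid it along the fence with the back of one open finger, pushing on its -x end. The finger reached far enough that the gripper stayed upright and clear of the head.
- I let go, then pressed the lever ball down from above with nearly closed fingertips. The upward force rose from about 4–5 N to 12 N, and in the picture the bit stood on the middle of the cross.
- I eased the lever back up and withdrew the arm.

**Last checks:**
- **Cross under the bit:** the wrist camera, before the lever pull, put the cross 0.9 mm off in x and 0.6 mm in y. The scene and side cameras put it between -1.4 and +1.0 mm in x, so they differ by about 2 mm, which is the calibration accuracy.
- **Batten flush:** the two drilled holes read the same distance from the fence within 1 mm, and the batten did not shift during the press.
- **Lever and the rest:** the ball is back at its starting position in the image, and nothing else on the bench looks moved.

**Disagreements:** my fitted drill frame seems to be about 1.6 mm off in y, so I relied on contact and direct views of the bit. During the press the tool also felt 3–7 N sideways. I took this to be friction from the ball, because it dropped to near zero when I shifted the fingers slightly.

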